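# Clamp the weld coupon with the sunk cam knob

### The job

Get the flat steel bar ready for welding in its jig: gently slide the bar along its channel until its end is home against the end stop. Then reach down through the round opening of the spatter guard, turn the sunk cam knob clockwise until the cam holds the bar hand-snug against the rear rail (about 15 N; feel for it, never force it), and let go. Do not lean on the guard, and leave the other things on the bench alone.

Things in the scene. Friction and masses are not known exactly. Their poses are not given: they have to be found in the camera images.
- jig: Welding jig bolted to the bench. Origin on the bench, under the knob's axis; z up. Dark steel base plate 10 mm thick, x -65 to 90, y -95 to 140 mm. On it the bar's channel runs along jig y between two guide blocks (faces x 19.5 mm, y -58..-46 and 48..60, top z 22) and the rear rail (y -72..42, top z 24).
- stop_face (a point): Middle of the face of the end stop, a steel block 45 mm wide, top at z 32 mm, at the -y end of the channel. The face looks along jig +y; axes as the jig's. In jig coordinates: x 42, y -75, z 16 mm. The rear rail's face stands anywhere from jig x 54.5 to 58.5 mm: it is reset from job to job and not measured, so where the clamp bites is known only by feel.
- guard: Sheet steel spatter guard over the knob, fixed on the jig: top plate 124 x 124 mm, 5 mm thick, top 66 mm above the bench, with a round opening 90 mm across centred on the knob's axis; walls on the -x and both y sides. It spans over the middle of the bar. Origin 10 mm above the jig's origin.
- guard_mouth (a point): Centre of the guard's round opening, level with the guard's top (z 66 mm).
- cam_knob: Knob sunk under the guard. Origin on its axis, 10 mm above the jig's; z up. Black grip bar 44 mm along its own x, 14 mm thick (y), z 25.5 to 52.5 mm above the bench. Below it a grey hard plastic eccentric disc, radius 26 mm, 8 mm off the axis, bears on the bar's long side. Its yaw starts 0 to 0.35 rad clockwise of the jig's (0 = open stop). Stiff: stays where it is left.
- knob_grip (a point): Middle of the knob's grip bar, on the axis, 42.5 mm above the bench; axes as the knob's. Clockwise from above moves the cam to the bar by about 8 mm per rad; it bites 0.7 to 1.2 rad clockwise of the open stop, depending on the rail. Free turning takes 0.2 N m (0.1 to 0.15 when paused after a small step on); 15 N of clamp force take about 0.2 N m, or 0.1 rad, more.
- bar: The work: loose flat steel bar 30 x 150 x 12 mm (x, y, z), about 0.42 kg, lying in the channel on the jig's base plate along jig y. Origin at the centre of its underside. Sliding it takes about 1.5 to 3.5 N; at the stop the push climbs steeply.
- bar_tip (a point): Middle of the bar's end face towards the end stop; starts 15 to 45 mm short of it.
- bar_tail (a point): Middle of the bar's other end face (+y end), which stays clear of rail, guides and guard, to push on.
- hammer: Bystander: hammer lying on the bench.
- brush: Bystander: brush lying on the bench.
- spray_can: Bystander: can, 60 mm across, 140 mm high, standing on the bench.
Things that resemble listed ones, but are neither listed nor needed, are in the scene too. There is more than one size of the bar; the one meant has the size given above.

How it is judged:
On the way, in this order (a step that is already met when the one before it is completed fails the run):
1. the bar's end is home against the end stop (y of bar_tip in the frame of stop_face below 0.0025 m and contact force between cam_knob and bar below 5 N), for 0.2 s.
2. the cam bears on the bar, which is still home (contact force between cam_knob and bar above 8 N and y of bar_tip in the frame of stop_face below 0.003 m), for 0.2 s.
At the end, for the whole second after the job is handed in: The bar lies flat and straight in the channel (within 0.03 rad), its end within 3 mm of the end stop, at rest, and the cam holds it with 7 to 30 N after the knob has been let go (contact force between cam_knob and bar between 7 and 30 N and y of bar_tip in the frame of stop_face below 0.003 m and angle between the y axis of bar and the y axis of jig, either way round below 0.03 rad and z of bar in the frame of jig below 0.0125 m and linear speed of bar below 0.01 m/s); the robot touches nothing.
It fails at once if the clamp is forced: the cam presses on the bar with more than 40 N (contact force between cam_knob and bar above 40 N).
It fails at once if the bar is rammed into the end stop with more than 35 N (contact force between bar and end_stop above 35 N).
It fails at once if the robot leans on the guard with more than 10 N (contact force between any of the fingers, the arm and guard above 10 N).
It fails at once if another thing on the bench is moved by more than 30 mm (distance of any of hammer, brush, spray_can from where it was at the start of the episode above 0.03 m).
It also fails if it takes over 72 s, if anything falls off the work surface, if the arm or the gripper's body presses on something with over 40 N, if the wrist force passes 120 N, or if a joint passes its speed limit or range.

### The arm

A 7-joint arm with a two-finger parallel gripper is mounted at the origin on the work surface. World frame = base frame: x ahead of the robot, y to its left, z up, the work surface at z = 0. Lengths are in m, angles in rad, forces in N, time in s.
With the tool pointing down it reaches from about 0.4 to 0.925 m from the base axis. Payload 5.6 kg.
Tool frame: the origin (TCP) lies at the very end of the fingers, on their centre line; the grasp point (between the pads) lies 19 mm behind it; z points along the fingers, y is the line along which they close (so a half turn about z gives the same grasp; the last joint's range is limited). The gripper opens to 85 mm and grips with 20 to 120 N. Pads are 22 mm wide; open, the fingers measure 114 mm over their backs; the gripper's body (76 mm by 85 mm) begins 54 mm behind the grasp point. The pads swing forward as they close: fully open they stand 13 mm farther back than shut.
Start: joints at [1.174, 0.468, -0.012, 1.603, 0.006, 1.071, -0.056], TCP at [0.225, -0.61, 0.231] pointing down, gripper open.
Joint ranges: [-2.53, 2.53], [-0.31, 2.02], [-1.57, 1.55], [0.28, 2.44], [-1.29, 4.43], [0.15, 1.84], [-2.92, 2.92]. Speed limits (rad/s): [2.57, 2.57, 3.14, 3.14, 3.14, 3.14, 3.14].

### API

Orientations are given as a unit quaternion [w, x, y, z].
In Python, from workcell import bot gives the robot as it stands. The module is installed in compiled form; this text tells all that it offers.
- The arm moves only by the tool play_rows, never from a script. Its argument "motion" is a list of rows, each an object with "travel": the shift along the tool's x, y, z in cm, a list of three; "turn": the turn about the tool's z in rad. A call has 1 to 5 rows; each row is the pose to reach, as a shift and turn from the pose commanded when the call began, along the tool's axes at that moment; what a row does not reach only later rows make up. A row lasts 1/12 s, in which the tool goes at most 41.7 mm and 7.16 degrees, less where a joint would pass 70% of its speed; a pose out of reach is approached as far as the arm can. A call with a gripper value outside its range is refused whole. "fingers" is the opening, from 0 (shut) to 1 (fully open), set as the call begins (left out, the last holds). The fingers move at their own pace and stop on an object; the grip force is fixed at half the most. Time passes only in rows, so rows that repeat a pose let the fingers close. It gives the time, the measured TCP pose, the force, the opening and the grip force at its end, in the units of the state.
- bot.get_state(): the state, without advancing time (a new reading comes with each control period).
- bot.grab_frame(name): name is "scene" or "top"; returns a dict with "image" (420x560x3 uint8, red, green, blue), "fx", "fy", "cx", "cy" (pixels), "pose" (4x4, takes a point from camera to world coordinates). Camera axes: x right, y down, z forward; pixel columns grow to the right and rows downward; lengths in m; the calibration is good to about 2 mm. A picture is of the moment at which its call begins. There is no depth.
- bot.job_done(): hands the job in; it is judged then, once.
The state is a dict: "time": time; "q": joint angles; "dq": joint speeds; "effort": joint torques, N m; "eef_pos": TCP position; "eef_rot": TCP orientation; "wrist_force": force on the tool from outside, world axes, zero at the start; "wrist_torque": the same for the moment, N m; "opening": opening from 0.0 (shut) to 1.0 (fully open); "grip_force": force on a finger pad.
Only numpy, scipy, OpenCV 4.12 (cv2) and the standard library are available. Lean on these libraries where they do the work, as an engineer would, in place of code of your own. Each camera call takes 0.05 s, during which the arm holds its last target. There are 200 camera calls.

## Working session

There is one attempt and no reset: what is moved stays moved. The work goes in short steps, Python scripts to look and compute and a tool call to move; the robot and the scene stay as the last step left them, time stands still between calls to the robot, and variables do not carry over. Pictures are saved under pics/ and viewed, at most 10 in all, crops included, and the job is handed in when it is done.

Besides the shell and the picture viewer there is one more tool, called after "Request:" as a command line: name --argument value ..., lists and objects as JSON in quotes. play_rows: Moves the arm, as the interface text tells. Its arguments: {"type":"object","properties":{"motion":{"type":"array"},"fingers":{"type":"number"}},"required":["motion"]}

```bash
mkdir -p pics
python3 - <<'E'
from workcell import bot
import cv2,numpy as np
s=bot.get_state(); print({k:np.round(v,3).tolist() for k,v in s.items()})
for n in("scene","top"):
    f=bot.grab_frame(n); cv2.imwrite(f"pics/{n}0.png",f["image"][:,:,::-1]); print(n,f["fx"],f["cx"],f["cy"],np.round(f["pose"],4).tolist())
    np.savez(n+"0.npz",**f)
E
```

```text
{'time': 0.0, 'q': [1.174, 0.468, -0.012, 1.604, 0.006, 1.071, -0.056], 'dq': [0.0, 0.0, 0.001, 0.0, -0.0, -0.002, -0.001], 'effort': [0.001, -53.238, 0.022, -25.13, 0.011, 0.008, 0.0], 'eef_pos': [0.225, -0.609, 0.23], 'eef_rot': [-0.001, 0.984, 0.176, -0.0], 'wrist_force': [0.13, -0.154, -0.117], 'wrist_torque': [0.027, -0.006, 0.046], 'grip_force': 0.0, 'opening': 1.001}
scene 456.0241169398042 283.4243412860494 218.9476830947737 [[0.8129, 0.4384, -0.3834, 1.0885], [0.5824, -0.6086, 0.5389, -0.7269], [0.0029, -0.6614, -0.75, 1.0715], [0.0, 0.0, 0.0, 1.0]]
top 483.0432556268391 282.017803555071 201.59684048588224 [[0.0025, -0.9944, 0.1059, 0.4513], [-1.0, -0.0031, -0.005, -0.0139], [0.0053, -0.1059, -0.9944, 1.2241], [0.0, 0.0, 0.0, 1.0]]
```

View pics/top0.png

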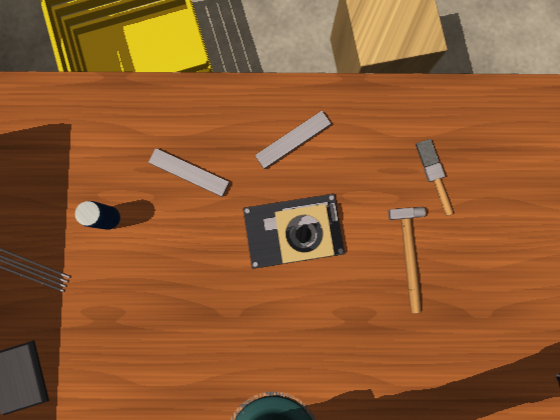

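View pics/scene0.png

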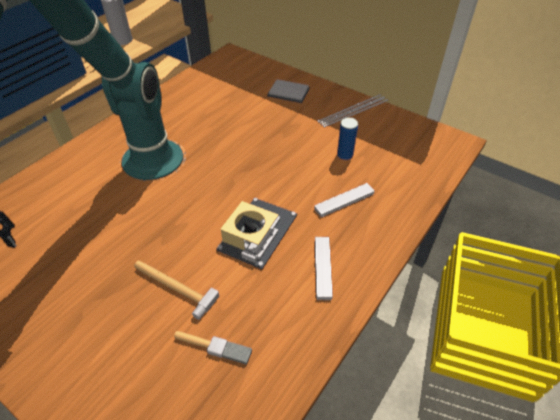

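The top view shows the jig at about (295,232), the guard hole at (303,233), the bar's tail at about (270,224) and the stop at about (334,212). The hammer, brush and can stand well away from it. Next I'll zoom in.

Run:
```python
import cv2,numpy as np
t=np.load("top0.npz")["image"][180:285,230:360,::-1]; s=np.load("scene0.npz")["image"][185:280,205:310,::-1]
a=cv2.resize(t,None,fx=5.7,fy=5.7,interpolation=cv2.INTER_CUBIC);cv2.imwrite("pics/tc.png",a)
a=cv2.resize(s,None,fx=6,fy=6,interpolation=cv2.INTER_CUBIC);cv2.imwrite("pics/sc.png",a)
```

```text
(no output)
```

View pics/tc.png

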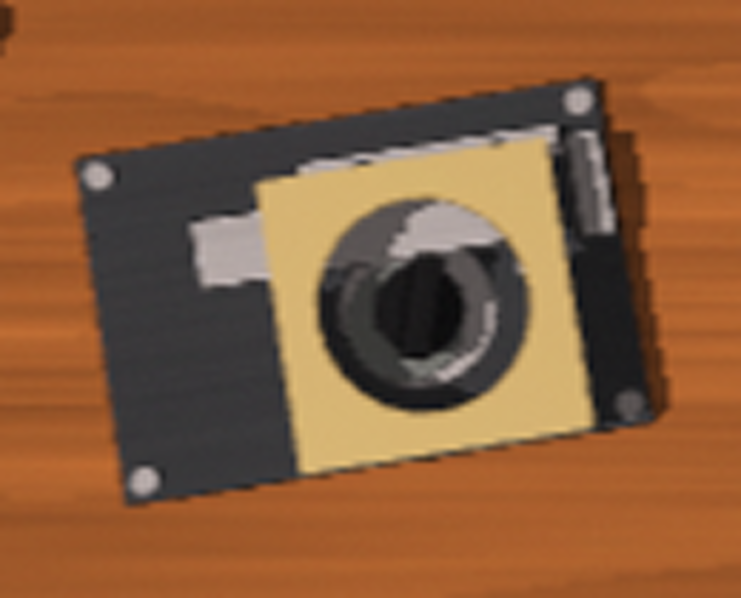

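View pics/sc.png

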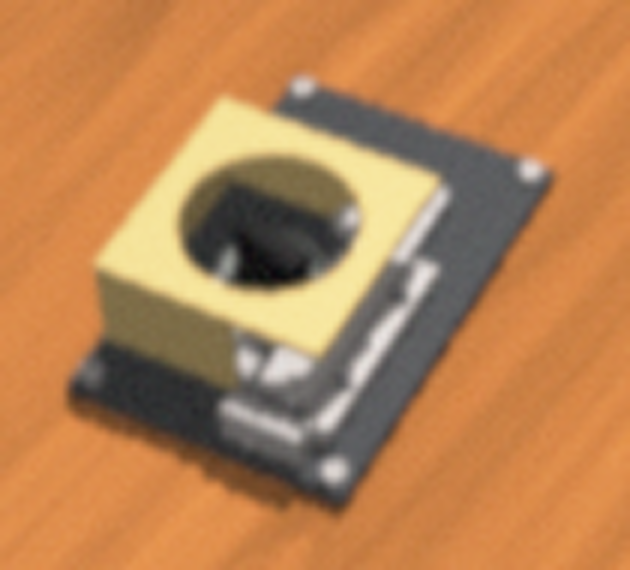

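```bash
cat > h.py <<'E'
import cv2,numpy as np
def load(n): return dict(np.load(n))
def cast(f,uv,z):
    uv=np.atleast_2d(uv).astype(float); d=np.c_[(uv[:,0]-f["cx"])/f["fx"],(uv[:,1]-f["cy"])/f["fy"],np.ones(len(uv))]@f["pose"][:3,:3].T
    o=f["pose"][:3,3]; return (o+d*((z-o[2])/d[:,2])[:,None])[:,:2]
def rigid(A,B):
    a,b=A.mean(0),B.mean(0); U,_,V=np.linalg.svd((A-a).T@(B-b)); R=V.T@np.diag([1,np.linalg.det(V.T@U.T)])@U.T
    return np.arctan2(R[1,0],R[0,0]),b-R@a,(A-a)@R.T+b-B
E
python3 - <<'E'
from h import *
t=load("top0.npz"); s=load("scene0.npz")
p=lambda L:(np.array(L)+.5)/5.7-.5+[230,180]
B=cast(t,p([[80,160],[603,80],[655,420],[128,503]]),.01)
y,o,r=rigid(np.array([[90,140],[90,-95],[-65,-95],[-65,140]])/1e3,B); print("plate",y,o,r*1e3)
G=cast(t,p([[256,184],[549,139],[595,428],[300,474]]),.066)
y2,o2,r=rigid(np.array([[62,62],[62,-62],[-62,-62],[-62,62]])/1e3,G); print("guard",y2,o2,r*1e3)
for n,f in(("top",t),("scene",s)):
    hsv=cv2.cvtColor(f["image"],cv2.COLOR_RGB2HSV); m=cv2.inRange(hsv,(19,60,150),(32,160,255))
    m[:180]=0;m[285:]=0;m[:,:205]=0;m[:,360:]=0
    cs,h=cv2.findContours(m,cv2.RETR_CCOMP,cv2.CHAIN_APPROX_NONE)
    i=[k for k in range(len(cs)) if h[0][k][3]>=0]; k=max(i,key=lambda k:cv2.contourArea(cs[k])) if i else None
    if k is None: print(n,"no hole");continue
    w=cast(f,cs[k][:,0],.066).astype(np.float32); c,rad=cv2.minEnclosingCircle(w*1000); print(n,"hole",c,rad, cv2.fitEllipse(w*1000))
print("tail corners", cast(t,p([[190,225],[203,288]]),.022))
c=t["image"][205:262,275:332]; g=cv2.cvtColor(c,cv2.COLOR_RGB2GRAY).astype(float)
g=np.clip(g*4,0,255).astype(np.uint8); cv2.imwrite("pics/hole.png",cv2.resize(g,None,fx=10,fy=10,interpolation=cv2.INTER_CUBIC))
E
```

```text
plate 0.15323956777802755 [ 0.49905901 -0.07436964] [[ 1.69882452  0.94979693]
 [ 1.15781684  0.68191941]
 [-1.81202706 -1.53020285]
 [-1.04461431 -0.10151349]]
guard 0.15408617839595773 [ 0.49876679 -0.07299185] [[ 0.77010776 -0.45385357]
 [ 0.3356648   0.85679619]
 [-0.73319536  0.21413115]
 [-0.3725772  -0.61707377]]
top hole (498.9505310058594, -72.0710220336914) 47.61734390258789 ((498.9882507324219, -72.21327209472656), (92.04224395751953, 92.81916809082031), 68.7993392944336)
scene hole (500.3416748046875, -71.63886260986328) 46.016563415527344 ((499.7618103027344, -71.64898681640625), (87.21492004394531, 89.451904296875), 140.49476623535156)
tail corners [[0.53541256 0.02748846]
 [0.50789731 0.02163411]]
```

View pics/hole.png

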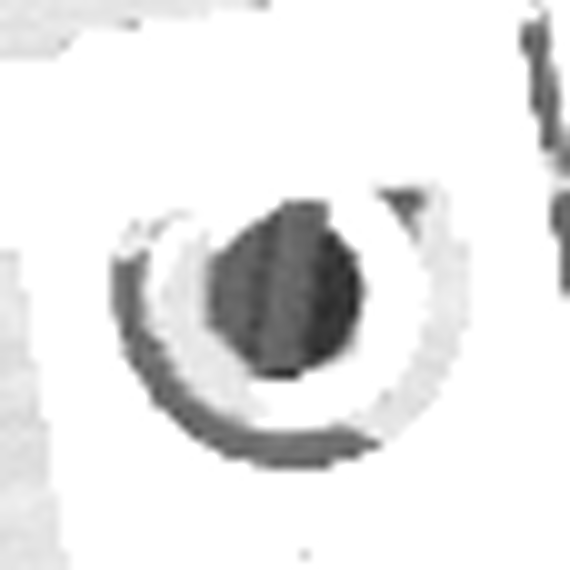

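The grip bar runs from about (303,205) to (270,375) in the enlarged crop, so its world yaw is about -0.19. The jig is at (0.499, -0.072) with yaw 0.154, and the bar is about 17 mm short of the stop. I'm moving to a point behind the bar's tail.

Request:
play_rows --motion '[{"travel":[2.5,-2.6,0],"turn":0},{"travel":[5,-5.2,0],"turn":0},{"travel":[7.5,-7.8,0],"turn":0},{"travel":[10,-10.4,0],"turn":0},{"travel":[12.6,-12.9,0],"turn":0}]' --fingers 0

```text
time: 0.52
eef_pos: [0.2987, -0.4432, 0.2309]
eef_rot: [-0.0, 0.984, 0.176, -0.0]
wrist_force: [1.1, -0.4, 0.3]
opening: 0.301
grip_force: 0.0
```

Request:
play_rows --motion '[{"travel":[2.5,-2.6,0],"turn":0},{"travel":[5,-5.2,0],"turn":0},{"travel":[7.5,-7.8,0],"turn":0},{"travel":[10,-10.4,0],"turn":0},{"travel":[12.6,-12.9,0],"turn":0}]'

```text
time: 0.93
eef_pos: [0.3722, -0.2786, 0.2311]
eef_rot: [-0.0, 0.984, 0.176, -0.0]
wrist_force: [0.7, -0.3, -0.8]
opening: -0.0
grip_force: 0.0
```

Request:
play_rows --motion '[{"travel":[2.5,-2.6,0],"turn":0},{"travel":[5,-5.2,0],"turn":0},{"travel":[7.5,-7.8,0],"turn":0},{"travel":[10,-10.4,0],"turn":0},{"travel":[12.6,-12.9,0],"turn":0}]'

```text
time: 1.35
eef_pos: [0.4456, -0.114, 0.2312]
eef_rot: [0.0, 0.984, 0.176, -0.0]
wrist_force: [-0.5, 0.5, 0.2]
opening: -0.003
grip_force: 0.0
```

Request:
play_rows --motion '[{"travel":[2.5,-2.6,0],"turn":0},{"travel":[5,-5.2,0],"turn":0},{"travel":[7.5,-7.8,0],"turn":0},{"travel":[10,-10.4,0],"turn":0},{"travel":[12.6,-12.9,0],"turn":0}]'

```text
time: 1.77
eef_pos: [0.5193, 0.0506, 0.2311]
eef_rot: [0.0, 0.984, 0.176, -0.0]
wrist_force: [0.3, -0.5, 0.4]
opening: 0.0
grip_force: 0.0
```

Request:
play_rows --motion '[{"travel":[0,0,0],"turn":-0.12},{"travel":[0,0,0],"turn":-0.24},{"travel":[0,0,0],"turn":-0.36},{"travel":[0,0,0],"turn":-0.48},{"travel":[0,0,0],"turn":-0.6}]'

```text
time: 2.18
eef_pos: [0.5189, 0.049, 0.2309]
eef_rot: [-0.0, 0.887, 0.462, -0.0]
wrist_force: [-0.1, 0.5, 0.3]
opening: -0.007
grip_force: 0.0
```

Request:
play_rows --motion '[{"travel":[0,0,0],"turn":-0.12},{"travel":[0,0,0],"turn":-0.24},{"travel":[0,0,0],"turn":-0.36},{"travel":[0,0,0],"turn":-0.48},{"travel":[0,0,0],"turn":-0.6}]'

```text
time: 2.6
eef_pos: [0.5189, 0.0488, 0.2309]
eef_rot: [-0.0, 0.711, 0.703, -0.0]
wrist_force: [-0.3, -0.6, -0.5]
opening: 0.0
grip_force: 0.0
```

Request:
play_rows --motion '[{"travel":[0,0,2],"turn":-0.12},{"travel":[0,0,5],"turn":-0.171},{"travel":[0,0,8],"turn":-0.171},{"travel":[0,0,10],"turn":-0.171},{"travel":[0,0,10],"turn":-0.171}]'

```text
time: 3.02
eef_pos: [0.516, 0.0481, 0.1271]
eef_rot: [-0.003, 0.651, 0.759, -0.003]
wrist_force: [-0.6, -0.5, 0.4]
opening: 0.004
grip_force: 0.0
```

Request:
play_rows --motion '[{"travel":[0.2,0,3],"turn":0},{"travel":[0.2,0,6],"turn":0},{"travel":[0.2,0,9],"turn":0},{"travel":[0.2,0,10.5],"turn":0},{"travel":[0.2,0,11.2],"turn":0}]'

```text
time: 3.43
eef_pos: [0.5181, 0.0507, 0.0179]
eef_rot: [-0.001, 0.651, 0.759, -0.001]
wrist_force: [0.1, 0.2, 0.3]
opening: 0.004
grip_force: 0.0
```

Request:
play_rows --motion '[{"travel":[0,0,0.2],"turn":0},{"travel":[0,0,0.3],"turn":0},{"travel":[0,0,0.3],"turn":0},{"travel":[0,0,0.3],"turn":0}]'

```text
time: 3.77
eef_pos: [0.52, 0.0509, 0.0176]
eef_rot: [0.001, 0.651, 0.759, 0.001]
wrist_force: [0.3, -0.2, 0.5]
opening: 0.001
grip_force: 0.0
```

```bash
cat > st.py <<'E'
from h import *
from workcell import bot
s=bot.get_state(); p=s["eef_pos"]; q=s["eef_rot"]; f=s["wrist_force"]; a=.154
c,n=np.cos(a),np.sin(a); R=np.array([[c,n],[-n,c]])
print("t",round(s["time"],2),"pos",np.round(p,4),"jig",np.round(R@(np.array(p[:2])-[.4992,-.0722])*1e3,1),"yaw",round(2*np.arctan2(q[2],q[1]),3),"F",np.round(f,1),"Fjig",np.round(R@np.array(f[:2]),1),"T",np.round(s["wrist_torque"],3),"q7",round(s["q"][6],2),"open",round(s["opening"],3),s["grip_force"])
E
python3 st.py
python3 - <<'E'
from workcell import bot
import cv2
im=bot.grab_frame("scene")["image"][150:290,180:360,::-1]; cv2.imwrite("pics/pp.png",cv2.resize(im,None,fx=4,fy=4,interpolation=cv2.INTER_CUBIC))
E
```

```text
t 3.77 pos [0.52   0.0509 0.0176] jig [ 39.5 118.5] yaw 1.725 F [ 0.3 -0.2  0.5] Fjig [ 0.2 -0.2] T [-0.012 -0.053 -0.006] q7 -0.47 open 0.001 0.0
```

View pics/pp.png

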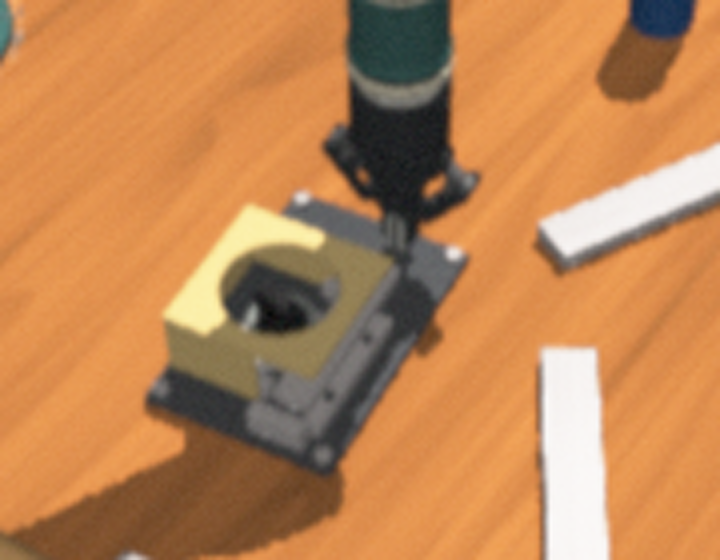

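The picture shows the shut fingertips at (395,235), standing on the plate behind the bar's tail and clear of the guard. Pushing now.

Request:
play_rows --motion '[{"travel":[-0.3,-0.2,0.15],"turn":0},{"travel":[-0.6,-0.2,0.15],"turn":0},{"travel":[-0.9,-0.2,0.15],"turn":0},{"travel":[-1.2,-0.2,0.15],"turn":0},{"travel":[-1.2,-0.2,0.15],"turn":0}]'

```text
time: 4.23
eef_pos: [0.5189, 0.0376, 0.0147]
eef_rot: [0.0, 0.651, 0.759, -0.0]
wrist_force: [-0.3, -0.5, -0.5]
opening: -0.008
grip_force: 0.0
```

Request:
play_rows --motion '[{"travel":[-0.15,0,0],"turn":0},{"travel":[-0.3,0,0],"turn":0},{"travel":[-0.45,0,0],"turn":0},{"travel":[-0.6,0,0],"turn":0},{"travel":[-0.6,0,0],"turn":0}]'

```text
time: 4.65
eef_pos: [0.5197, 0.0331, 0.0148]
eef_rot: [-0.0, 0.651, 0.759, 0.0]
wrist_force: [-0.1, 1.3, -0.6]
opening: 0.001
grip_force: 0.7
```

```bash
python3 st.py
```

```text
t 4.65 pos [0.5197 0.0331 0.0148] jig [ 36.4 100.9] yaw 1.725 F [-0.1  1.3 -0.6] Fjig [0.1 1.3] T [ 0.247 -0.014  0.039] q7 -0.44 open 0.001 0.6680013729783241
```

Request:
play_rows --motion '[{"travel":[-0.2,0,0],"turn":0},{"travel":[-0.4,0,0],"turn":0},{"travel":[-0.6,0,0],"turn":0},{"travel":[-0.8,0,0],"turn":0},{"travel":[-0.8,0,0],"turn":0}]'

```text
time: 5.07
eef_pos: [0.521, 0.0242, 0.0147]
eef_rot: [0.0, 0.651, 0.759, -0.0]
wrist_force: [0.0, 0.1, -0.7]
opening: 0.004
grip_force: 0.3
```

Request:
play_rows --motion '[{"travel":[-0.05,0,0],"turn":0},{"travel":[-0.1,0,0],"turn":0},{"travel":[-0.15,0,0],"turn":0},{"travel":[-0.2,0,0],"turn":0},{"travel":[-0.2,0,0],"turn":0}]'

```text
time: 5.48
eef_pos: [0.5212, 0.0228, 0.0148]
eef_rot: [0.0, 0.651, 0.759, -0.0]
wrist_force: [-0.0, 2.5, -0.1]
opening: 0.002
grip_force: 0.9
```

```bash
python3 st.py
```

```text
t 5.48 pos [0.5212 0.0228 0.0148] jig [36.3 90.5] yaw 1.725 F [-0.   2.5 -0.1] Fjig [0.4 2.5] T [ 0.37   0.123 -0.007] q7 -0.42 open 0.002 0.8939811023726918
```

Now 1 mm steps, watching the force.

Request:
play_rows --motion '[{"travel":[-0.04,0,0],"turn":0},{"travel":[-0.08,0,0],"turn":0},{"travel":[-0.12,0,0],"turn":0},{"travel":[-0.16,0,0],"turn":0},{"travel":[-0.2,0,0],"turn":0}]'

```text
time: 5.9
eef_pos: [0.5215, 0.0208, 0.0148]
eef_rot: [0.0, 0.651, 0.759, -0.0]
wrist_force: [0.1, 1.5, 0.3]
opening: -0.002
grip_force: 1.0
```

Request:
play_rows --motion '[{"travel":[-0.03,0,0],"turn":0},{"travel":[-0.06,0,0],"turn":0},{"travel":[-0.1,0,0],"turn":0},{"travel":[-0.1,0,0],"turn":0}]'

```text
time: 6.23
eef_pos: [0.5217, 0.0198, 0.0147]
eef_rot: [0.0, 0.651, 0.759, -0.0]
wrist_force: [-0.3, 2.3, -0.6]
opening: 0.003
grip_force: 0.9
```

```bash
python3 st.py
```

```text
t 6.23 pos [0.5217 0.0198 0.0147] jig [36.3 87.4] yaw 1.725 F [-0.3  2.3 -0.6] Fjig [0.1 2.3] T [0.368 0.002 0.006] q7 -0.41 open 0.003 0.8700013637427162
```

Request:
play_rows --motion '[{"travel":[-0.03,0,0],"turn":0},{"travel":[-0.06,0,0],"turn":0},{"travel":[-0.1,0,0],"turn":0},{"travel":[-0.1,0,0],"turn":0}]'

```text
time: 6.57
eef_pos: [0.5218, 0.0188, 0.0147]
eef_rot: [0.0, 0.651, 0.759, -0.0]
wrist_force: [-0.3, 2.1, -0.3]
opening: 0.002
grip_force: 0.9
```

Request:
play_rows --motion '[{"travel":[-0.03,0,0],"turn":0},{"travel":[-0.06,0,0],"turn":0},{"travel":[-0.06,0,0],"turn":0}]'

```text
time: 6.82
eef_pos: [0.5219, 0.0182, 0.0148]
eef_rot: [0.0, 0.651, 0.759, -0.0]
wrist_force: [-0.3, 3.1, 0.0]
opening: 0.0
grip_force: 0.9
```

```bash
python3 st.py
```

```text
t 6.82 pos [0.5219 0.0182 0.0148] jig [36.3 85.9] yaw 1.725 F [-0.3  3.1  0. ] Fjig [0.2 3.1] T [0.374 0.033 0.025] q7 -0.41 open 0.0 0.8972332816904327
```

Request:
play_rows --motion '[{"travel":[-0.03,0,0],"turn":0},{"travel":[-0.06,0,0],"turn":0},{"travel":[-0.06,0,0],"turn":0}]'

```text
time: 7.07
eef_pos: [0.522, 0.0176, 0.0148]
eef_rot: [0.0, 0.651, 0.759, -0.0]
wrist_force: [0.8, 1.2, -0.4]
opening: 0.0
grip_force: 0.9
```

Request:
play_rows --motion '[{"travel":[-0.03,0,0],"turn":0},{"travel":[-0.06,0,0],"turn":0},{"travel":[-0.06,0,0],"turn":0}]'

```text
time: 7.32
eef_pos: [0.5221, 0.0176, 0.0148]
eef_rot: [-0.0, 0.651, 0.759, 0.0]
wrist_force: [-1.0, 2.4, 0.2]
opening: -0.004
grip_force: 1.8
```

Request:
play_rows --motion '[{"travel":[-0.03,0,0],"turn":0},{"travel":[-0.05,0,0],"turn":0},{"travel":[-0.05,0,0],"turn":0},{"travel":[-0.05,0,0],"turn":0}]'

```text
time: 7.65
eef_pos: [0.5221, 0.0176, 0.0148]
eef_rot: [-0.0, 0.65, 0.76, 0.0]
wrist_force: [-1.1, 4.8, -0.4]
opening: -0.003
grip_force: 2.6
```

```bash
python3 st.py
```

```text
t 7.65 pos [0.5221 0.0176 0.0148] jig [36.4 85.2] yaw 1.725 F [-1.1  4.8 -0.4] Fjig [-0.3  4.9] T [ 1.099  0.187 -0.041] q7 -0.41 open -0.003 2.582332884776406
```

The push stalls at jig y of about 85 and the force climbs, so the bar is home. I'll retreat and move over the opening.

Request:
play_rows --motion '[{"travel":[0.5,0,0],"turn":0},{"travel":[1.5,0,0],"turn":0},{"travel":[2.5,0,0],"turn":0},{"travel":[2.5,0,-3],"turn":0},{"travel":[2.5,0,-7],"turn":0}]'

```text
time: 8.07
eef_pos: [0.5155, 0.0425, 0.0829]
eef_rot: [-0.003, 0.65, 0.76, -0.002]
wrist_force: [0.6, -0.6, 0.7]
opening: 0.002
grip_force: 0.0
```

Request:
play_rows --motion '[{"travel":[0,0,-4],"turn":0},{"travel":[-2,-1,-4],"turn":0},{"travel":[-5,-2,-4],"turn":0},{"travel":[-8,-3,-4],"turn":0},{"travel":[-10.9,-3.6,-4],"turn":0}]' --fingers 0.42

```text
time: 8.48
eef_pos: [0.4986, -0.0727, 0.1252]
eef_rot: [0.0, 0.65, 0.76, -0.001]
wrist_force: [-0.3, 0.2, -0.9]
opening: 0.42
grip_force: 0.0
```

Request:
play_rows --motion '[{"travel":[0,0,0],"turn":-0.12},{"travel":[0,0,0],"turn":-0.24},{"travel":[0,0,0],"turn":-0.36},{"travel":[0,0,0],"turn":-0.48},{"travel":[0,0,0],"turn":-0.6}]'

```text
time: 8.9
eef_pos: [0.4995, -0.0715, 0.1249]
eef_rot: [0.0, 0.394, 0.919, -0.0]
wrist_force: [-0.1, 0.2, 0.7]
opening: 0.42
grip_force: 0.0
```

Request:
play_rows --motion '[{"travel":[0,0,0],"turn":-0.12},{"travel":[0,0,0],"turn":-0.24},{"travel":[0,0,0],"turn":-0.36},{"travel":[0,0,0],"turn":-0.48},{"travel":[0,0,0],"turn":-0.6}]'

```text
time: 9.32
eef_pos: [0.4995, -0.0714, 0.1248]
eef_rot: [0.0, 0.105, 0.994, -0.0]
wrist_force: [0.3, 0.0, 0.1]
opening: 0.418
grip_force: 0.0
```

Request:
play_rows --motion '[{"travel":[0,0,0],"turn":-0.025},{"travel":[0,0,0],"turn":-0.025},{"travel":[0,0,0],"turn":-0.025}]'

```text
time: 9.57
eef_pos: [0.4994, -0.0717, 0.1247]
eef_rot: [-0.0, 0.097, 0.995, -0.0]
wrist_force: [0.5, -0.1, 0.2]
opening: 0.423
grip_force: 0.0
```

```bash
python3 st.py
python3 - <<'E'
from h import *
from workcell import bot
f=bot.grab_frame("top"); im=f["image"][150:290,220:370,::-1]; cv2.imwrite("pics/ov.png",cv2.resize(im,None,fx=5,fy=4.2,interpolation=cv2.INTER_CUBIC))
g=bot.grab_frame("scene"); np.savez("scene1.npz",**g); np.savez("top1.npz",**f)
E
```

```text
t 9.57 pos [ 0.4994 -0.0717  0.1247] jig [0.3 0.5] yaw 2.947 F [ 0.5 -0.1  0.2] Fjig [ 0.4 -0.2] T [-0.066 -0.02   0.06 ] q7 0.95 open 0.423 0.0
```

Request:
play_rows --motion '[{"travel":[0,0,2],"turn":0},{"travel":[0,0,4],"turn":0},{"travel":[0,0,5.5],"turn":0},{"travel":[0,0,6.5],"turn":0},{"travel":[0,0,7.5],"turn":0}]'

```text
time: 10.08
eef_pos: [0.4995, -0.0718, 0.0491]
eef_rot: [-0.0, 0.096, 0.995, -0.0]
wrist_force: [0.7, -0.0, 0.6]
opening: 0.418
grip_force: 0.0
```

Request:
play_rows --motion '[{"travel":[0,0,0.5],"turn":0},{"travel":[0,0,1],"turn":0},{"travel":[0,0,1.6],"turn":0},{"travel":[0,0,2.1],"turn":0},{"travel":[0,0,2.1],"turn":0}]'

```text
time: 10.5
eef_pos: [0.4991, -0.0719, 0.0281]
eef_rot: [-0.0, 0.096, 0.995, -0.0]
wrist_force: [0.8, -0.2, -0.1]
opening: 0.421
grip_force: 0.0
```

```bash
python3 st.py
```

```text
t 10.5 pos [ 0.4991 -0.0719  0.0281] jig [-0.   0.3] yaw 2.95 F [ 0.8 -0.2 -0.1] Fjig [ 0.8 -0.3] T [-0.042  0.03  -0.063] q7 0.81 open 0.421 0.0
```

Request:
play_rows --motion '[{"travel":[0,0,0],"turn":0},{"travel":[0,0,0],"turn":0},{"travel":[0,0,0],"turn":0},{"travel":[0,0,0],"turn":0},{"travel":[0,0,0],"turn":0}]' --fingers 0

```text
time: 10.92
eef_pos: [0.4997, -0.0729, 0.0292]
eef_rot: [0.0, 0.096, 0.995, -0.001]
wrist_force: [-2.0, -4.6, 3.7]
opening: 0.148
grip_force: 60.4
```

Request:
play_rows --motion '[{"travel":[0,0,0],"turn":0},{"travel":[0,0,0],"turn":0},{"travel":[0,0,0],"turn":0},{"travel":[0,0,0],"turn":0},{"travel":[0,0,0],"turn":0}]'

```text
time: 11.33
eef_pos: [0.4997, -0.0729, 0.0292]
eef_rot: [0.0, 0.096, 0.995, -0.001]
wrist_force: [-2.0, -4.5, 6.1]
opening: 0.151
grip_force: 60.6
```

```bash
python3 st.py
```

```text
t 11.33 pos [ 0.4997 -0.0729  0.0292] jig [ 0.4 -0.8] yaw 2.949 F [-2.  -4.5  6.1] Fjig [-2.7 -4.1] T [-0.983  0.2    0.116] q7 0.81 open 0.151 60.57290554046631
```

Request:
play_rows --motion '[{"travel":[-0.05,-0.09,-0.1],"turn":0},{"travel":[-0.05,-0.09,-0.1],"turn":0.05},{"travel":[-0.05,-0.09,-0.1],"turn":0.1},{"travel":[-0.05,-0.09,-0.1],"turn":0.1},{"travel":[-0.05,-0.09,-0.1],"turn":0.1}]'

```text
time: 11.75
eef_pos: [0.4996, -0.0729, 0.0293]
eef_rot: [-0.0, 0.145, 0.989, 0.0]
wrist_force: [2.0, -1.1, -7.3]
opening: 0.149
grip_force: 59.4
```

```bash
python3 st.py
```

```text
t 11.75 pos [ 0.4996 -0.0729  0.0293] jig [ 0.3 -0.7] yaw 2.85 F [ 2.  -1.1 -7.3] Fjig [ 1.8 -1.4] T [-0.467 -0.47  -0.239] q7 0.73 open 0.149 59.409679770469666
```

Request:
play_rows --motion '[{"travel":[0,0,0],"turn":0.03},{"travel":[0,0,0],"turn":0.06},{"travel":[0,0,0],"turn":0.1},{"travel":[0,0,0],"turn":0.1}]'

```text
time: 12.08
eef_pos: [0.4997, -0.0728, 0.0293]
eef_rot: [-0.0, 0.194, 0.981, 0.0]
wrist_force: [2.7, -1.6, -9.8]
opening: 0.149
grip_force: 59.1
```

```bash
python3 st.py
```

```text
t 12.08 pos [ 0.4997 -0.0728  0.0293] jig [ 0.4 -0.7] yaw 2.75 F [ 2.7 -1.6 -9.8] Fjig [ 2.4 -2. ] T [-0.505 -0.572  0.034] q7 0.65 open 0.149 59.13030803203583
```

```bash
cat > av.py <<'E'
from h import *
from workcell import bot
T=[];F=[];E=[]
for i in range(6):
    bot.grab_frame("top"); s=bot.get_state(); T.append(s["wrist_torque"]);F.append(s["wrist_force"]);E.append(s["effort"])
q=s["eef_rot"]
print("t",round(s["time"],2),"yaw",round(2*np.arctan2(q[2],q[1])%(2*np.pi),3),"Tz",np.round(np.mean(T,0)[2],3),"sd",np.round(np.std(T,0)[2],3),"tau7",np.round(np.mean(E,0)[6],3),np.round(np.std(E,0)[6],3),"F",np.round(np.mean(F,0),1),"pos",np.round(s["eef_pos"],4),"grip",round(s["grip_force"],1))
E
python3 av.py
```

```text
t 12.38 yaw 2.75 Tz -0.012 sd 0.043 tau7 -0.011 0.023 F [  2.8  -2.1 -11.6] pos [ 0.4997 -0.0729  0.0293] grip 58.6
```

Request:
play_rows --motion '[{"travel":[0,0,0.06],"turn":0.03},{"travel":[0,0,0.06],"turn":0.06},{"travel":[0,0,0.06],"turn":0.1},{"travel":[0,0,0.06],"turn":0.1}]'

```text
time: 12.72
eef_pos: [0.4997, -0.0728, 0.0293]
eef_rot: [-0.0, 0.244, 0.97, -0.0]
wrist_force: [1.5, -1.3, -7.8]
opening: 0.151
grip_force: 59.4
```

```bash
python3 av.py
```

```text
t 13.02 yaw 2.65 Tz -0.043 sd 0.014 tau7 0.041 0.036 F [ 0.5 -1.5 -5.6] pos [ 0.4997 -0.0728  0.0293] grip 59.7
```

Request:
play_rows --motion '[{"travel":[0,0,0.05],"turn":0.03},{"travel":[0,0,0.05],"turn":0.06},{"travel":[0,0,0.05],"turn":0.06}]'

```text
time: 13.27
eef_pos: [0.4998, -0.0728, 0.0292]
eef_rot: [0.0, 0.273, 0.962, -0.0]
wrist_force: [-2.9, -2.0, 3.5]
opening: 0.149
grip_force: 61.0
```

```bash
python3 av.py
```

```text
t 13.57 yaw 2.59 Tz -0.009 sd 0.012 tau7 -0.025 0.029 F [-3.4 -1.8  6.1] pos [ 0.4998 -0.0728  0.0292] grip 61.3
```

Request:
play_rows --motion '[{"travel":[0,0,0],"turn":0.03},{"travel":[0,0,0],"turn":0.06},{"travel":[0,0,0],"turn":0.06}]'

```text
time: 13.82
eef_pos: [0.4998, -0.0728, 0.0292]
eef_rot: [0.0, 0.301, 0.954, -0.0]
wrist_force: [-2.6, -1.0, 6.8]
opening: 0.148
grip_force: 61.3
```

```bash
python3 av.py
```

```text
t 14.12 yaw 2.53 Tz 0.045 sd 0.033 tau7 -0.038 0.021 F [-3.1 -1.6  6.5] pos [ 0.4998 -0.0728  0.0292] grip 61.3
```

Request:
play_rows --motion '[{"travel":[0,0,-0.02],"turn":0.02},{"travel":[0,0,-0.02],"turn":0.04},{"travel":[0,0,-0.02],"turn":0.04}]'

```text
time: 14.37
eef_pos: [0.4998, -0.0728, 0.0292]
eef_rot: [0.0, 0.321, 0.947, -0.0]
wrist_force: [-3.2, -1.1, 5.8]
opening: 0.154
grip_force: 61.3
```

```bash
python3 av.py
```

```text
t 14.67 yaw 2.489 Tz 0.066 sd 0.026 tau7 -0.101 0.014 F [-3.1 -1.7  5.5] pos [ 0.4998 -0.0728  0.0292] grip 61.3
```

Request:
play_rows --motion '[{"travel":[0,0,0],"turn":0.02},{"travel":[0,0,0],"turn":0.04},{"travel":[0,0,0],"turn":0.04}]'

```text
time: 14.92
eef_pos: [0.4998, -0.0728, 0.0292]
eef_rot: [0.0, 0.339, 0.941, -0.0]
wrist_force: [-2.6, -2.7, 5.3]
opening: 0.148
grip_force: 61.3
```

```bash
python3 av.py
```

```text
t 15.22 yaw 2.449 Tz 0.098 sd 0.009 tau7 -0.093 0.014 F [-3.1 -1.9  6. ] pos [ 0.4998 -0.0728  0.0292] grip 61.3
```

Request:
play_rows --motion '[{"travel":[0,0,0],"turn":0.02},{"travel":[0,0,0],"turn":0.04},{"travel":[0,0,0],"turn":0.04}]'

```text
time: 15.47
eef_pos: [0.4998, -0.0728, 0.0292]
eef_rot: [0.0, 0.358, 0.934, -0.0]
wrist_force: [-4.0, -1.9, 5.9]
opening: 0.149
grip_force: 61.3
```

```bash
python3 av.py
```

```text
t 15.77 yaw 2.409 Tz 0.086 sd 0.02 tau7 -0.101 0.013 F [-2.4 -1.9  5.3] pos [ 0.4998 -0.0728  0.0292] grip 61.3
```

The torque sits at about 0.1 N m, so the knob is still turning freely. I'll keep stepping.

Request:
play_rows --motion '[{"travel":[0,0,0],"turn":0.02},{"travel":[0,0,0],"turn":0.04},{"travel":[0,0,0],"turn":0.04}]'

```text
time: 16.02
eef_pos: [0.4998, -0.0728, 0.0292]
eef_rot: [0.0, 0.377, 0.926, -0.0]
wrist_force: [-2.9, -1.3, 5.6]
opening: 0.143
grip_force: 61.3
```

```bash
python3 av.py
```

```text
t 16.32 yaw 2.369 Tz 0.126 sd 0.019 tau7 -0.131 0.013 F [-2.8 -2.   5.5] pos [ 0.4998 -0.0728  0.0292] grip 61.3
```

Request:
play_rows --motion '[{"travel":[0,0,0],"turn":0.02},{"travel":[0,0,0],"turn":0.04},{"travel":[0,0,0],"turn":0.04}]'

```text
time: 16.57
eef_pos: [0.4998, -0.0727, 0.0292]
eef_rot: [0.0, 0.395, 0.919, -0.0]
wrist_force: [-1.9, -1.5, 6.2]
opening: 0.146
grip_force: 61.4
```

```bash
python3 av.py
```

```text
t 16.87 yaw 2.33 Tz 0.147 sd 0.018 tau7 -0.162 0.013 F [-2.8 -1.4  5.4] pos [ 0.4998 -0.0728  0.0292] grip 61.3
```

Request:
play_rows --motion '[{"travel":[0,0,0],"turn":0.015},{"travel":[0,0,0],"turn":0.03},{"travel":[0,0,0],"turn":0.03}]'

```text
time: 17.12
eef_pos: [0.4998, -0.0728, 0.0292]
eef_rot: [0.0, 0.409, 0.913, -0.0]
wrist_force: [-2.6, -2.0, 5.5]
opening: 0.149
grip_force: 61.5
```

```bash
python3 av.py
```

```text
t 17.42 yaw 2.3 Tz 0.258 sd 0.048 tau7 -0.239 0.01 F [-2.8 -2.   5.8] pos [ 0.4998 -0.0728  0.0292] grip 61.4
```

Request:
play_rows --motion '[{"travel":[0,0,0],"turn":0.015},{"travel":[0,0,0],"turn":0.03},{"travel":[0,0,0],"turn":0.03}]'

```text
time: 17.67
eef_pos: [0.4997, -0.0727, 0.0292]
eef_rot: [0.0, 0.422, 0.907, -0.0]
wrist_force: [-3.5, -2.1, 5.4]
opening: 0.152
grip_force: 61.7
```

```bash
python3 av.py
```

```text
t 17.97 yaw 2.27 Tz 0.356 sd 0.03 tau7 -0.356 0.01 F [-3.2 -1.8  5.9] pos [ 0.4997 -0.0728  0.0292] grip 61.7
```

The torque is now about 0.23 N m above free turning, which is roughly 15–18 N of clamp force. Letting go and rising out.

Request:
play_rows --motion '[{"travel":[0,0,0],"turn":0},{"travel":[0,0,0],"turn":0},{"travel":[0,0,0],"turn":0},{"travel":[0,0,0],"turn":0},{"travel":[0,0,0],"turn":0}]' --fingers 0.42

```text
time: 18.38
eef_pos: [0.5, -0.0726, 0.0288]
eef_rot: [0.0, 0.422, 0.906, 0.0]
wrist_force: [-0.1, -0.4, -0.4]
opening: 0.422
grip_force: 0.0
```

Request:
play_rows --motion '[{"travel":[0,0,-1],"turn":0},{"travel":[0,0,-3],"turn":0},{"travel":[0,0,-6],"turn":0},{"travel":[0,0,-9],"turn":0},{"travel":[0,0,-12],"turn":0}]'

```text
time: 18.8
eef_pos: [0.4996, -0.0724, 0.1506]
eef_rot: [-0.0, 0.422, 0.907, 0.0]
wrist_force: [1.2, -0.5, 0.5]
opening: 0.421
grip_force: 0.0
```

Request:
play_rows --motion '[{"travel":[0,0,-3],"turn":0},{"travel":[0,4,-6],"turn":0},{"travel":[0,8,-6],"turn":0},{"travel":[0,12,-6],"turn":0},{"travel":[0,16,-6],"turn":0}]'

```text
time: 19.22
eef_pos: [0.6225, 0.0294, 0.2109]
eef_rot: [0.001, 0.423, 0.906, 0.0]
wrist_force: [-0.1, -0.9, -0.0]
opening: 0.425
grip_force: 0.0
```

```bash
python3 st.py
python3 - <<'E'
from h import *
from workcell import bot
f=bot.grab_frame("top"); g=bot.grab_frame("scene")
a=cv2.resize(f["image"][180:285,230:360,::-1],(400,560),interpolation=cv2.INTER_CUBIC); b=cv2.resize(g["image"][185:280,205:310,::-1],(400,560),interpolation=cv2.INTER_CUBIC)
cv2.imwrite("pics/end.png",np.hstack([a,b]))
E
```

```text
t 19.22 pos [0.6225 0.0294 0.2109] jig [137.4  81.4] yaw 2.268 F [-0.1 -0.9 -0. ] Fjig [-0.3 -0.8] T [-0.006 -0.053 -0.013] q7 0.26 open 0.425 0.0
```

View pics/end.png

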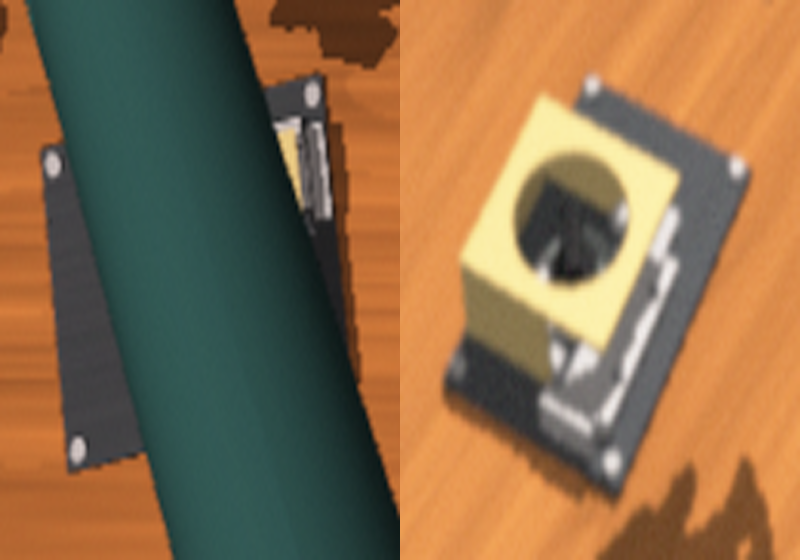

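In the scene view the bar's end reaches the stop block at about (575,400), and its tail has moved in towards the guard at (665,220). The knob has turned and the gripper is clear.

```bash
python3 -c "
from workcell import bot
print(bot.job_done())"
```

```text
the job is handed in; nothing more can be done
None
```

I handed the job in at about 19 s with the bar home against the end stop and the cam clamped at an estimated 15–18 N, judged from knob torque; the knob is released, the robot is clear, and no pass/fail verdict came back.

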